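# Set and lock the lunch warmer, then click the steam cap home

## Robot

A 6-joint arm with a two-finger parallel gripper is mounted at the origin on the work surface. World frame = base frame: x ahead of the robot, y to its left, z up, the work surface at z = 0. Lengths are in m, angles in rad, forces in N, time in s.
With the tool pointing down it reaches from about 0.3 to 0.75 m from the base axis. Payload 8.5 kg.
Tool frame: the origin (TCP) lies between the finger pads, 19 mm behind the fingertips; this is the grasp point; z points along the fingers, y is the line along which they close (so a half turn about z gives the same grasp; the last joint's range is limited). The gripper opens to 85 mm and grips with 20 to 120 N. Pads are 22 mm wide; open, the fingers measure 114 mm over their backs; the gripper's body (76 mm by 85 mm) begins 54 mm behind the grasp point. The pads swing forward as they close: fully open they stand 13 mm farther back than shut.
Start: joints at [1.068, 0.381, 1.297, -0, 1.464, -0.215], TCP at [0.156, 0.527, 0.25] pointing down, gripper open.
Joint ranges: [-3.11, 3.11], [-0.89, 2.33], [0.22, 2.48], [-1.42, 4.56], [0.17, 2.85], [-2.88, 2.88]. Speed limits (rad/s): [2.39, 2.39, 3.14, 3.14, 3.14, 3.14].

## Interface

Orientations are given as [roll, pitch, yaw] about the fixed x, y, z axes, in that order (R = Rz(yaw) Ry(pitch) Rx(roll)).
In Python, from bench import sensors, optics, bot gives the robot as it stands.
- The arm moves only by the tool move_arm, never from a script. Its argument "rows" is a list of rows, each an object with "dp": the shift along the world's x, y, z in m, a list of three; "rotation": the turn, a rotation vector about the world's x, y, z in degrees, a list of three. A call has exactly 8 rows; each row is the pose to reach, as a shift and turn from the pose commanded when the call began; what a row does not reach only later rows make up. A row lasts 1/8 s, in which the tool goes at most 62.5 mm and 10.7 degrees, less where a joint would pass 70% of its speed; a pose out of reach is approached as far as the arm can. A call with a gripper value outside its range is refused whole. "gripper" is the closure, from 0 (fully open) to 1 (shut), set as the call begins (left out, the last holds). The fingers move at their own pace and stop on an object; "force" is the grip in N (left out, the last holds). Time passes only in rows, so rows that repeat a pose let the fingers close, or fill a call up. It gives the time, the measured TCP pose, the force, the opening and the grip force at its end, in the units of the state.
- sensors.observe(): the state, without advancing time (a new reading comes with each control period).
- optics.capture(name): name is "side" or "top" or "wrist"; returns (picture, depth): 480x640x3 uint8, blue, green, red; 480x640 float32, m along the optical axis (not along the pixel's ray), 0 where there is no reading.
- optics.calibration(name): a dict with "fx", "fy", "cx", "cy" (pixels), "k1" (the pictures are not rectified: a ray, as slopes to the right and down, at radius r is drawn at 1 + k1 r^2 times it, then the intrinsics apply), "R" (3x3) and "t" (3): a world point X has camera coordinates R X + t. Camera axes: x right, y down, z forward; pixel columns grow to the right and rows downward; lengths in m; the calibration is good to about 2 mm. A picture is of the moment at which its call begins: read the wrist's pose just before it. calibration takes no time and is no camera call; for the wrist camera it gives the pose at the moment of the call.
- bot.close_job(): hands the job in; it is judged then, once.
The state is a dict: "t": time; "qpos": joint angles; "joint_vel": joint speeds; "tau": joint torques, N m; "position": TCP position; "eef_rot": TCP orientation; "force": force on the tool from outside, world axes, zero at the start; "ft_torque": the same for the moment, N m; "finger_gap": finger opening in m; "grasp_force": force on a finger pad.
Only numpy, scipy, OpenCV 4.12 (cv2) and the standard library are available. Lean on these libraries where they do the work, as an engineer would, in place of code of your own. Each camera call takes 0.05 s, during which the arm holds its last target. There are 200 camera calls.

## Task

Get the lunch tin ready to warm: turn the warmer's knob until its pointer lines up with the long mark, then slide the fork lock fully home over the pointer. Then take the steam cap from the silicone mat, set it on the stud on the tin's lid and press it straight down through the click until it is fully home, and finish like that: still holding the cap and still pressing it down firmly, without letting go. Leave the bowl, the rolling pin and the timer where they are.

Things in the scene. Friction and masses are not known exactly. Their poses are not given: they have to be found in the camera images.
- warmer: white lunch warmer, a low box 190 (x) x 310 (y) x 45 mm high, fixed on the board. Origin: centre of its underside; z up. The tin stands on its +y half, the knob and the lock are on its flat top on the -y half: the knob axis is at (45, -85) mm, the lock's tab at (-39, -85) mm when fully back. Its -x side faces the robot.
- knob (a joint): angle of the black knob (rad), counter-clockwise from above positive; 0 = pointer at the long mark, pointing along the warmer's -x towards the lock; stops at -0.4 and 1.7. Starts at 0.45 to 1.35; stays where it is left (friction 0.05 N m). The pointer is a low nose, 8 mm wide, 2 to 11 mm above the warmer's top, its tip 34 mm from the axis.
- knob_grip (a point): point on the knob's axis, 33 mm above the warmer's top: a TCP height for gripping. The knob: a disc 42 mm across, 13 mm high; on it an upright grip bar 40 mm long (in line with the pointer), 12 mm thick, from 13 to 36 mm above the warmer's top. The point turns with the knob: its x axis lies along the bar, away from the pointer; z up.
- mark (a point): the long mark on the warmer's top: a dark line 46 x 4 mm running along the warmer's x under the lock; this point is just outside the pointer's tip circle. Shorter ticks round the knob are not the mark.
- lock (a joint): travel of the grey fork lock (m): 0 = fully back, 0.025 = fully home (end stop), sliding along the warmer's +x towards the knob; friction about 1.5 N. Starts at 0 to 0.003. At home its two arms (gap 14 mm) straddle the pointer; they strike it if its tip is 3 to 17 mm off the mark.
- lock_grip (a point): point in the lock's upright tab, 33 mm above the warmer's top: a TCP height for gripping; moves with the lock. The tab is 22 mm (warmer x) x 12 mm (warmer y), its top 38 mm above the warmer's top; grip it across its 12 mm. Its foot, 26 mm wide, reaches 11 mm above the warmer's top. Axes as the warmer's.
- tin: round closed steel tiffin tin, two tiers, 132 mm across at the lid, 90 mm high, held on the warmer's plate (does not move). Origin: centre of its underside; z up. On the lid, 30 mm from the centre along the tin's -x, is a round boss 34 mm across and 6 mm high with the stud on it.
- stud (a point): foot of the steel snap stud, centre of the boss's top, z up. An 11 mm polished post, 23 mm high, tapering above 16 mm; four sprung balls bulge to 21 mm across at 12 mm height. The cap's lip meets them with its underside about 17 mm above this point; pushing past takes about 8 to 10 N, then the force drops (the click) and the cap goes on down to lie on the boss. Pulling off takes about as much.
- cap: loose round aluminium steam cap, 34 mm across, 34 mm high, 35 to 70 g, standing mouth down on the mat. Origin: centre of its underside (the mouth); z up. The mouth is a lip of 16 mm bore, 6 mm high, below a 24 mm wide hollow 24 mm deep; the top is closed. Grip it round its sides from above, fingertips at least 5 mm above its underside.
- mat: dark hard silicone mat 150 x 130 x 4 mm, fixed on the board, right or left of the warmer; the cap stands on it. Origin: centre of its underside.
- bowl: green ceramic bowl, 124 mm across, 58 mm high, loose. Origin: centre of its underside. Bystander.
- rolling_pin: beech rolling pin, 380 mm long along its y, 46 mm thick, loose, beyond the warmer. Origin: underside at its middle. Bystander.
- timer: round white plastic kitchen timer, 68 mm across, 36 mm high with its grey press button, loose. Origin: centre of its underside. Bystander.
There are look-alikes about, which are no part of the job. What is meant by the cap is not black, blue or orange, and is the smaller of those in its own colour.

How it is judged:
On the way, in this order (a step that is already met when the one before it is completed fails the run):
1. the knob's pointer is at the long mark, the lock still back (value of joint knob between -0.1 and 0.1 rad and value of joint lock below 0.012 m), for 0.2 s.
2. the lock is home over the pointer (value of joint lock above 0.0225 m and value of joint knob between -0.12 and 0.12 rad), for 0.2 s.
3. the cap has clicked onto the stud and is fully home (z of cap in the frame of stud below 0.0015 m and horizontal distance between cap and stud below 0.004 m and angle between cap's own z axis and vertical below 0.1 rad), for 0.2 s.
At the end, for the whole second after the job is handed in: Pointer within 0.12 rad of the mark, lock within 2.5 mm of home, cap clicked home (underside within 1.5 mm of the boss, 4 mm of the stud axis, tilt under 0.1 rad); through the last second the gripper holds the cap (over 3 N) and presses it on the tin with over 4 N (all of step 2 and all of step 3 and z of cap in the frame of stud above -0.003 m and contact force between cap and tin above 4 N and contact force between the fingers and cap above 3 N); the arm keeps its last pose, push and grip.
It fails at once if the bowl is disturbed (distance of bowl from where it was at the start of the episode above 0.03 m).
It fails at once if the rolling pin is disturbed (distance of rolling_pin from where it was at the start of the episode above 0.03 m).
It fails at once if the timer is disturbed (distance of timer from where it was at the start of the episode above 0.03 m).
It also fails if it takes over 54 s, if anything falls off the work surface, if the arm or the gripper's body presses on something with over 40 N, if the wrist force passes 120 N, or if a joint passes its speed limit or range.

## Working session

There is one attempt and no reset: what is moved stays moved. The work goes in short steps, Python scripts to look and compute and a tool call to move; the robot and the scene stay as the last step left them, time stands still between calls to the robot, and variables do not carry over. Pictures are saved under pics/ and viewed, at most 10 in all, crops included, and the job is handed in when it is done.

Besides the shell and the picture viewer there is one more tool, called after "Request:" as name(argument=value, ...) on one line, values as JSON. move_arm: Moves the arm, as the interface text tells. Its arguments: {"type":"object","properties":{"rows":{"type":"array"},"gripper":{"type":"number"},"force":{"type":"number"}},"required":["rows"]}

```bash
mkdir -p pics; ls
cat > h.py <<'E'
import numpy as np, cv2
from bench import sensors, optics, bot
def ray(c,u,v):
    K=np.array([[c['fx'],0,c['cx']],[0,c['fy'],c['cy']],[0,0,1.]])
    p=cv2.undistortPoints(np.array([[[u,v]]],float),K,np.array([c['k1'],0,0,0.]))[0,0]
    R=np.array(c['R']);t=np.array(c['t'])
    return -R.T@t, R.T@np.array([p[0],p[1],1.])
def atz(c,u,v,z):
    o,d=ray(c,u,v); return o+d*(z-o[2])/d[2]
def dep(c,D,u,v):
    o,d=ray(c,u,v); w=D[int(v)-1:int(v)+2,int(u)-1:int(u)+2]; w=w[w>0]
    return o+d*np.median(w) if len(w) else None
def tri(rays):
    A=0;b=0
    for o,d in rays:
        d=d/np.linalg.norm(d);P=np.eye(3)-np.outer(d,d);A=A+P;b=b+P@o
    return np.linalg.solve(A,b)
def proj(c,X):
    K=np.array([[c['fx'],0,c['cx']],[0,c['fy'],c['cy']],[0,0,1.]])
    return cv2.projectPoints(np.atleast_2d(np.array(X,float)),cv2.Rodrigues(np.array(c['R'],float))[0],np.array(c['t'],float),K,np.array([c['k1'],0,0,0.]))[0][:,0]
def snap(n):
    c=optics.calibration(n); I,D=optics.capture(n); return c,I,D
E
python3 - <<'E'
from h import *
import pickle
for n in('top','side'):
    c,I,D=snap(n); cv2.imwrite(f'pics/{n}0.png',I); pickle.dump((c,I,D),open(f'{n}0.pkl','wb')); print(n,{k:np.round(v,3).tolist() for k,v in c.items()})
print(sensors.observe())
E
```

```text
pics
top {'fx': 527.706, 'fy': 527.706, 'cx': 331.147, 'cy': 246.148, 'k1': -0.076, 'R': [[0.016, -1.0, 0.025], [-0.994, -0.019, -0.11], [0.11, -0.023, -0.994]], 't': [-0.152, 0.541, 1.484]}
side {'fx': 505.12, 'fy': 505.12, 'cx': 313.299, 'cy': 245.949, 'k1': -0.079, 'R': [[0.922, -0.386, -0.01], [-0.252, -0.583, -0.772], [0.292, 0.715, -0.635]], 't': [-0.544, 0.136, 1.302]}
{'t': 0.1, 'qpos': array([ 1.06768806e+00,  3.81145303e-01,  1.29814199e+00,  3.95957198e-05,
        1.46361699e+00, -2.15295602e-01]), 'joint_vel': array([-1.90011589e-03, -1.14702182e-03, -2.26027432e-03, -2.40691037e-03,
        7.04034886e-04, -2.00767024e-06]), 'tau': array([ 4.53194312e-03, -4.49212539e+01, -2.31657833e+01, -1.29766131e-04,
        3.55326054e-03,  1.80907637e-05]), 'position': array([0.15599741, 0.52717281, 0.24947905]), 'eef_rot': array([-3.14031971e+00, -3.18666590e-04,  2.85377552e+00]), 'force': array([0.17311827, 0.0393034 , 0.22019951]), 'ft_torque': array([ 0.02594418,  0.05728708, -0.03486254]), 'grasp_force': 0.0, 'finger_gap': 0.08543136763413048}
```

View pics/top0.png

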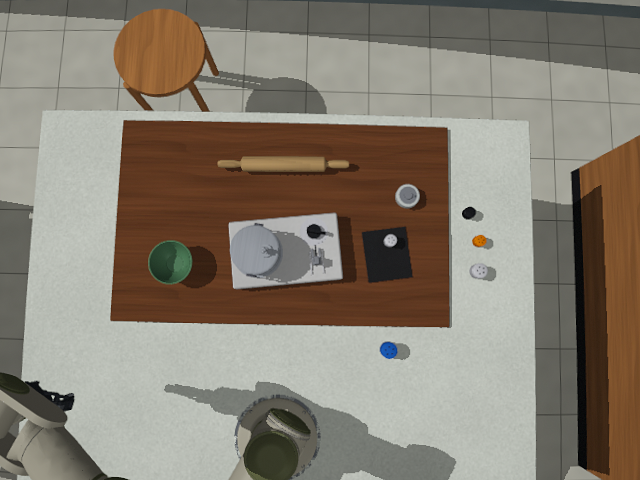

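View pics/side0.png

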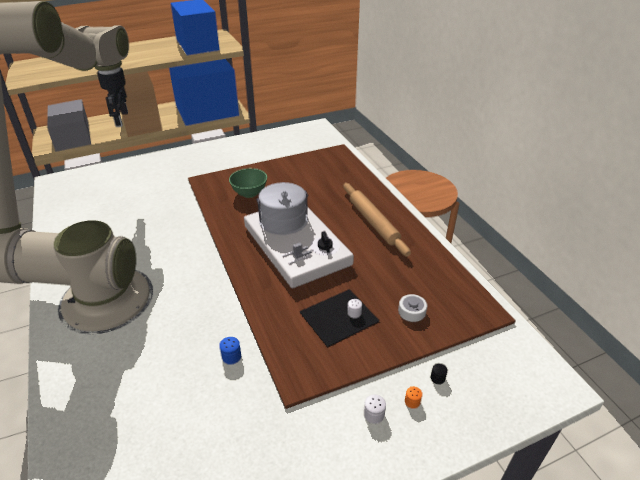

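Candidates for the cap are: silver on the mat (top 391,240; side 355,308), larger silver shaker (top 480,271), black (468,213), orange (479,241) and blue (389,350). I choose the small silver one on the mat. The warmer corners (top) are about (229,222), (336,212), (342,278) and (233,289). The knob is at (314,231) and the lock at (317,258).

Run:
```python
from h import *
import pickle
t=pickle.load(open('top0.pkl','rb'));s=pickle.load(open('side0.pkl','rb'))
T=lambda u,v:ray(t[0],u,v);S=lambda u,v:ray(s[0],u,v)
print('cap tri',tri([T(390.5,239),S(354.5,304)]))
for n,u,v in[('cap',390.5,239),('knob',314,231),('lock',317,258),('tinlid',255,250),('board',300,310),('wt',325,225),('wtop',330,265)]: print(n,dep(t[0],t[2],u,v))
for u,v in[(229,222),(336,212),(342,278),(233,289)]: print(atz(t[0],u,v,.06))
cv2.imwrite('pics/crop1.png',np.hstack([cv2.resize(t[1][200:300,220:420],None,fx=2.0,fy=3,interpolation=2),cv2.resize(s[1][180:330,220:390],(400,300),interpolation=2)]))
```

```text
cap tri [ 0.56648129 -0.31199947  0.04462552]
cap [ 0.56483822 -0.31082421  0.05105361]
knob [ 0.57776561 -0.09295833  0.09222762]
lock [ 0.502676   -0.10270221  0.09650085]
tinlid [0.51633559 0.06138631 0.14760555]
board [ 0.35935925 -0.05644704  0.01216924]
wt [ 0.6003468  -0.12341545  0.05778534]
wtop [ 0.48715127 -0.13950743  0.05583605]
[0.60332292 0.14818459 0.06      ]
[ 0.63795137 -0.15396664  0.06      ]
[ 0.45094382 -0.17364358  0.06      ]
[0.41470613 0.1300259  0.06      ]
```

View pics/crop1.png

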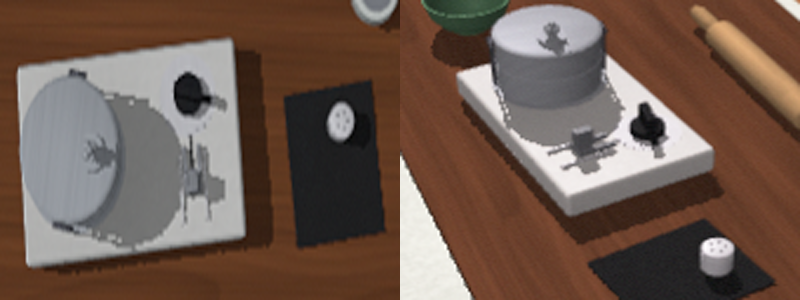

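The crop shows the small white-silver cap on the mat, at crop (340,120). It also shows the knob with its pointer and the lock over its mark; the stud is on the near right of the lid. Next I'll bring the wrist camera over them.

Run:
```python
from h import *
c=optics.calibration('wrist');s=sensors.observe()
R=np.array(c['R']);print('campos',-R.T@np.array(c['t']),'fwd',R[2],'right',R[0],c['fx'])
print(s['position'],s['t'])
```

```text
campos [0.09059658 0.5464379  0.37314643] fwd [ 0.25588836 -0.07762692 -0.96358456] right [ 0.28363151  0.9589314  -0.00193121] 423.6854246246201
[0.15599741 0.52717281 0.24947905] 0.1
```

Request:
move_arm(rows=[{"dp":[0.03,-0.05,0.02],"rotation":[0,0,-10]},{"dp":[0.06,-0.1,0.04],"rotation":[0,0,-20]},{"dp":[0.09,-0.15,0.06],"rotation":[0,0,-30]},{"dp":[0.12,-0.2,0.08],"rotation":[0,0,-40]},{"dp":[0.15,-0.25,0.1],"rotation":[0,0,-50]},{"dp":[0.18,-0.3,0.1],"rotation":[0,0,-60]},{"dp":[0.21,-0.35,0.1],"rotation":[0,0,-70]},{"dp":[0.24,-0.4,0.1],"rotation":[0,0,-80]}])

```text
t: 1.1
position: [0.3966, 0.1255, 0.35]
eef_rot: [-3.141, -0.0, 1.452]
force: [0.4, 0.9, 1.0]
finger_gap: 0.0855
grasp_force: 0.0
```

Request:
move_arm(rows=[{"dp":[0.02,-0.03,0],"rotation":[0,0,-8]},{"dp":[0.04,-0.06,0],"rotation":[0,0,-16]},{"dp":[0.06,-0.09,0],"rotation":[0,0,-24]},{"dp":[0.08,-0.12,0],"rotation":[0,0,-32]},{"dp":[0.1,-0.15,0],"rotation":[0,0,-40]},{"dp":[0.12,-0.18,0],"rotation":[0,0,-40]},{"dp":[0.12,-0.21,0],"rotation":[0,0,-40]},{"dp":[0.12,-0.21,0],"rotation":[0,0,-40]}])

```text
t: 2.1
position: [0.5161, -0.0841, 0.3492]
eef_rot: [-3.14, 0.001, 0.757]
force: [-0.4, 0.5, 0.2]
finger_gap: 0.0857
grasp_force: 0.0
```

Run:
```python
from h import *
import pickle
c,I,D=snap('wrist');cv2.imwrite('pics/w1.png',I);pickle.dump((c,I,D),open('w1.pkl','wb'));s=sensors.observe();print(s['qpos'],s['position'],s['eef_rot'],D[::80,::80])
```

```text
[-3.86338808e-01  2.80171455e-01  1.16408331e+00  2.06377653e-04
  1.69852591e+00  4.26440892e-01] [ 0.51598906 -0.08299258  0.34955355] [-3.14042634e+00  3.05011899e-04  7.58042972e-01] [[0.41210818 0.41294563 0.29150406 0.29982972 0.41112444 0.41183576
  0.41171893 0.4098795 ]
 [0.43261334 0.43255684 0.3052454  0.3055946  0.38923535 0.43210465
  0.43188882 0.43241245]
 [0.46608216 0.45448136 0.32489312 0.40917635 0.41039538 0.4092452
  0.4540507  0.4544469 ]
 [0.49159566 0.49057403 0.47835538 0.47862068 0.4282472  0.47656655
  0.4782028  0.4775238 ]
 [0.519615   0.519088   0.12793499 0.5061009  0.5059309  0.5001045
  0.501124   0.505716  ]
 [0.08764024 0.08720214 0.11668523 0.5505849  0.53595644 0.53492075
  0.07959723 0.09557918]]
```

View pics/w1.png

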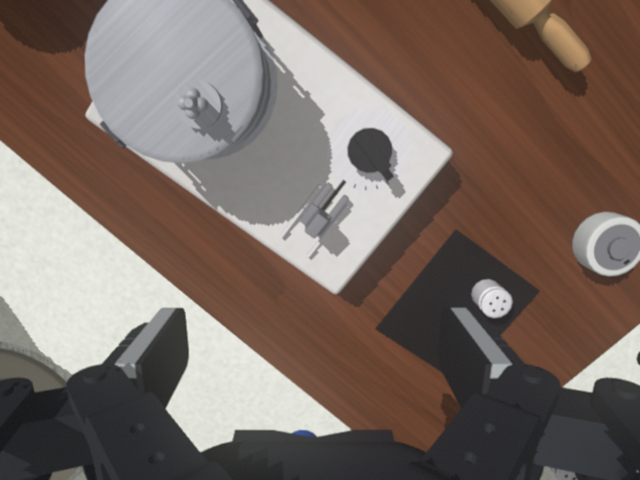

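The wrist view shows the stud at (195,100), the knob at (370,150) with its nose towards (388,178), and the mark's line from (322,212) to (345,181). The lock tab is near (322,212) and the cap at (492,298).

```bash
cat > cloud.py <<'E'
from h import *
def cloud(c,D,step=1):
    K=np.array([[c['fx'],0,c['cx']],[0,c['fy'],c['cy']],[0,0,1.]])
    v,u=np.mgrid[0:480:step,0:640:step]
    p=cv2.undistortPoints(np.stack([u,v],-1).reshape(-1,1,2).astype(float),K,np.array([c['k1'],0,0,0.]))[:,0]
    d=D[::step,::step].ravel().astype(float); P=np.c_[p,np.ones(len(p))]*d[:,None]
    R=np.array(c['R']); W=(P-np.array(c['t']))@R
    W[d<=0]=np.nan
    return W.reshape(v.shape+(3,))
E
python3 - <<'E'
from cloud import *
import pickle
c,I,D=pickle.load(open('w1.pkl','rb'));W=cloud(c,D)
X=W.reshape(-1,3);g=I.reshape(-1,3).astype(int)
# warmer top: z ~.057
m=(abs(X[:,2]-.057)<.006)&(X[:,0]>.38)&(abs(X[:,1])<.22)&(g.max(1)-g.min(1)<25)
top=X[m];print('top z',np.median(top[:,2]),top[:,2].std(),m.sum())
r=cv2.minAreaRect(top[:,:2].astype(np.float32));print(r)
near=(X[:,0]>.38)&(X[:,0]<.65)&(abs(X[:,1]+.1)<.12)
for lo,hi,nm in[(.018,.03,'mid'),(.031,.045,'high')]:
    q=X[near&(X[:,2]>.057+lo)&(X[:,2]<.057+hi)]
    for cx,cy,n in[(.581,-.091,'knob'),(.498,-.101,'lock')]:
        k=q[np.hypot(q[:,0]-cx,q[:,1]-cy)<.035]
        if len(k)>5: print(nm,n,len(k),k.mean(0),cv2.minAreaRect(k[:,:2].astype(np.float32)))
# dark pixels projected at knob
q=near&(g.max(1)<60)&(np.hypot(X[:,0]-.581,X[:,1]+.091)<.05)
k=X[q];print('dark',len(k),np.percentile(k[:,2],[2,20,50,80,98]))
big=cv2.resize(I[90:240,250:430],None,fx=4,fy=4,interpolation=cv2.INTER_CUBIC)
big=np.clip(big.astype(float)*1.6+20,0,255).astype(np.uint8)
cv2.imwrite('pics/k1.png',big)
# cap, stud
q=X[np.hypot(X[:,0]-.566,X[:,1]+.312)<.03];q=q[q[:,2]>.03];print('cap',np.nanmax(q[:,2]),np.median(q[q[:,2]>.042],0),cv2.minEnclosingCircle(q[q[:,2]>.042][:,:2].astype(np.float32)))
q=X[(X[:,2]>.16)&(X[:,2]<.19)&(X[:,0]>.4)&(X[:,0]<.65)];print('stud',len(q),q.mean(0),q[:,2].max(),np.ptp(q,0))
q=X[(abs(X[:,2]-.147)<.003)&(X[:,0]>.4)&(X[:,0]<.65)&(X[:,1]>-.05)&(X[:,1]<.16)];print('lid',np.median(q[:,2]),cv2.minEnclosingCircle(q[:,:2].astype(np.float32)))
E
```

```text
top z 0.05675262670261751 0.0011224400435854026 35444
((0.5297088027000427, -0.014069750905036926), (0.1900181770324707, 0.308733195066452), 6.397284984588623)
mid knob 42 [ 0.58061426 -0.08450135  0.0810079 ] ((0.5784629583358765, -0.08986792713403702), (0.03905615955591202, 0.009413748048245907), 67.33964538574219)
mid lock 57 [ 0.5048712  -0.09743527  0.08105562] ((0.5034016966819763, -0.09683272242546082), (0.00982350017875433, 0.02277193032205105), 66.43748474121094)
high knob 611 [ 0.58370033 -0.09212879  0.09255665] ((0.5838279724121094, -0.09244686365127563), (0.039521846920251846, 0.012142806313931942), 82.54113006591797)
high lock 327 [ 0.50132725 -0.1010665   0.09437207] ((0.5008605718612671, -0.10158193111419678), (0.022128086537122726, 0.012110082432627678), 6.981269836425781)
dark 19405 [0.35111115 0.38935153 0.40472928 0.41523482 0.42295145]
cap 0.052489978439516645 [ 0.56540923 -0.3110367   0.04965765] ((0.5650864243507385, -0.31312093138694763), 0.01769540086388588)
stud 575 [0.51819431 0.03170328 0.16993031] 0.17715393008075594 [0.01819891 0.01781668 0.01336262]
lid 0.14665911714649582 ((0.5208014845848083, 0.06209447979927063), 0.06578730046749115)
```

View pics/k1.png

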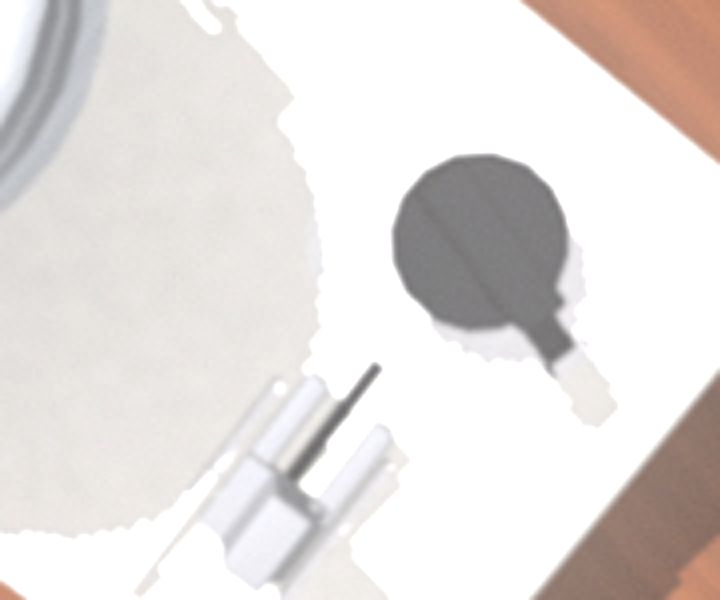

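Measured values agree with the text:
- **Warmer:** top at z 0.0567, yaw 6.4°.
- **Knob:** axis (0.584, -0.093), bar at 82.5°, so theta ≈ 1.33.
- **Lock tab:** (0.501, -0.1015).
- **Cap:** (0.565, -0.312), top at z 0.050.
- **Stud:** (0.518, 0.032), foot at about z 0.153.

Next is gripping the knob.

Request:
move_arm(rows=[{"dp":[0.02,-0.003,-0.02],"rotation":[0,0,10]},{"dp":[0.04,-0.006,-0.05],"rotation":[0,0,20]},{"dp":[0.068,-0.01,-0.09],"rotation":[0,0,30]},{"dp":[0.068,-0.01,-0.13],"rotation":[0,0,39]},{"dp":[0.068,-0.01,-0.17],"rotation":[0,0,39]},{"dp":[0.068,-0.01,-0.21],"rotation":[0,0,39]},{"dp":[0.068,-0.01,-0.24],"rotation":[0,0,39]},{"dp":[0.068,-0.01,-0.257],"rotation":[0,0,39]}], gripper=0.45, force=30)

```text
t: 3.15
position: [0.5835, -0.0912, 0.0916]
eef_rot: [-3.139, -0.001, 1.441]
force: [0.4, 0.9, -0.4]
finger_gap: 0.0471
grasp_force: 0.0
```

Request:
move_arm(rows=[{"dp":[0,0,0],"rotation":[0,0,0]},{"dp":[0,0,0],"rotation":[0,0,0]},{"dp":[0,0,0],"rotation":[0,0,0]},{"dp":[0,0,0],"rotation":[0,0,0]},{"dp":[0,0,0],"rotation":[0,0,0]},{"dp":[0,0,0],"rotation":[0,0,0]},{"dp":[0,0,0],"rotation":[0,0,-3]},{"dp":[0,0,0],"rotation":[0,0,-9]}], gripper=1.0)

```text
t: 4.15
position: [0.5846, -0.0923, 0.0941]
eef_rot: [3.14, -0.001, 1.28]
force: [-0.1, 4.2, 5.0]
finger_gap: 0.0111
grasp_force: 33.3
```

Request:
move_arm(rows=[{"dp":[0,0,0],"rotation":[0,0,-9]},{"dp":[0,0,0],"rotation":[0,0,-18]},{"dp":[0,0,0],"rotation":[0,0,-27]},{"dp":[0,0,0],"rotation":[0,0,-36]},{"dp":[0,0,0],"rotation":[0,0,-45]},{"dp":[0,0,0],"rotation":[0,0,-54]},{"dp":[0,0,0],"rotation":[0,0,-62]},{"dp":[0,0,0],"rotation":[0,0,-67.5]}])

```text
t: 5.15
position: [0.5847, -0.0925, 0.094]
eef_rot: [3.141, -0.002, 0.101]
force: [0.2, 3.7, 5.4]
finger_gap: 0.0111
grasp_force: 33.2
```

Request:
move_arm(rows=[{"dp":[0,0,0],"rotation":[0,0,0]},{"dp":[0,0,0],"rotation":[0,0,0]},{"dp":[0,0,0],"rotation":[0,0,0]},{"dp":[0,0,0],"rotation":[0,0,0]},{"dp":[0,0,0],"rotation":[0,0,0]},{"dp":[0,0,0.03],"rotation":[0,0,0]},{"dp":[0,0,0.07],"rotation":[0,0,0]},{"dp":[-0.03,0,0.12],"rotation":[0,0,0]}], gripper=0.45)

```text
t: 6.15
position: [0.5543, -0.0927, 0.2135]
eef_rot: [-3.141, 0.001, 0.106]
force: [0.1, -0.1, -0.1]
finger_gap: 0.0471
grasp_force: 0.0
```

Run:
```python
from cloud import *
print(sensors.observe()['position'],sensors.observe()['eef_rot'])
c,I,D=snap('wrist');W=cloud(c,D);X=W.reshape(-1,3)
for z0,cx,cy,n in[(.088,.584,-.0925,'knob'),(.09,.503,-.1015,'lock')]:
    k=X[(np.hypot(X[:,0]-cx,X[:,1]-cy)<.03)&(X[:,2]>z0)&(X[:,2]<.1)]
    if len(k)>5: print(n,len(k),k.mean(0),cv2.minAreaRect(k[:,:2].astype(np.float32)))
cv2.imwrite('pics/w2.png',I)
```

```text
[ 0.55430787 -0.09269157  0.21345328] [-3.14113229e+00  8.09363051e-04  1.05542148e-01]
knob 1400 [ 0.58488366 -0.09240125  0.0926126 ] ((0.5841783285140991, -0.09264840930700302), (0.03999191150069237, 0.01166296936571598), 5.899566650390625)
lock 646 [ 0.50210228 -0.10161463  0.09450915] ((0.5012097358703613, -0.1017143726348877), (0.022970115765929222, 0.011459111236035824), 6.260942459106445)
```

Request:
move_arm(rows=[{"dp":[-0.053,-0.009,0],"rotation":[0,0,0]},{"dp":[-0.053,-0.009,-0.04],"rotation":[0,0,0]},{"dp":[-0.053,-0.009,-0.08],"rotation":[0,0,0]},{"dp":[-0.053,-0.009,-0.105],"rotation":[0,0,0]},{"dp":[-0.053,-0.009,-0.12],"rotation":[0,0,0]},{"dp":[-0.053,-0.009,-0.12],"rotation":[0,0,0]},{"dp":[-0.053,-0.009,-0.12],"rotation":[0,0,0]},{"dp":[-0.053,-0.009,-0.12],"rotation":[0,0,0]}])

```text
t: 7.2
position: [0.5014, -0.1017, 0.0938]
eef_rot: [3.141, -0.001, 0.105]
force: [-0.1, -0.4, 0.3]
finger_gap: 0.047
grasp_force: 0.0
```

Request:
move_arm(rows=[{"dp":[0,0,0],"rotation":[0,0,0]},{"dp":[0,0,0],"rotation":[0,0,0]},{"dp":[0,0,0],"rotation":[0,0,0]},{"dp":[0,0,0],"rotation":[0,0,0]},{"dp":[0,0,0],"rotation":[0,0,0]},{"dp":[0,0,0],"rotation":[0,0,0]},{"dp":[0.003,0,0],"rotation":[0,0,0]},{"dp":[0.006,0.001,0],"rotation":[0,0,0]}], gripper=1.0)

```text
t: 8.2
position: [0.5073, -0.101, 0.0933]
eef_rot: [3.141, -0.0, 0.105]
force: [-1.3, -4.0, 4.0]
finger_gap: 0.0114
grasp_force: 32.0
```

Request:
move_arm(rows=[{"dp":[0.004,0.0005,0],"rotation":[0,0,0]},{"dp":[0.008,0.001,0],"rotation":[0,0,0]},{"dp":[0.012,0.0015,0],"rotation":[0,0,0]},{"dp":[0.015,0.002,0],"rotation":[0,0,0]},{"dp":[0.017,0.002,0],"rotation":[0,0,0]},{"dp":[0.018,0.002,0],"rotation":[0,0,0]},{"dp":[0.019,0.002,0],"rotation":[0,0,0]},{"dp":[0.019,0.002,0],"rotation":[0,0,0]}])

```text
t: 9.2
position: [0.5258, -0.099, 0.0933]
eef_rot: [3.141, 0.001, 0.105]
force: [-4.3, -2.8, 7.8]
finger_gap: 0.0115
grasp_force: 32.5
```

Request:
move_arm(rows=[{"dp":[0.001,0,0],"rotation":[0,0,0]},{"dp":[0.002,0,0],"rotation":[0,0,0]},{"dp":[0.002,0,0],"rotation":[0,0,0]},{"dp":[0.002,0,0],"rotation":[0,0,0]},{"dp":[0.002,0,0],"rotation":[0,0,0]},{"dp":[0.002,0,0],"rotation":[0,0,0]},{"dp":[0.002,0,0],"rotation":[0,0,0]},{"dp":[0.002,0,0],"rotation":[0,0,0]}])

```text
t: 10.2
position: [0.526, -0.0989, 0.0933]
eef_rot: [-3.141, 0.005, 0.105]
force: [-13.5, -5.2, 13.7]
finger_gap: 0.0114
grasp_force: 33.3
```

Request:
move_arm(rows=[{"dp":[0,0,0],"rotation":[0,0,0]},{"dp":[0,0,0],"rotation":[0,0,0]},{"dp":[0,0,0],"rotation":[0,0,0]},{"dp":[0,0,0],"rotation":[0,0,0]},{"dp":[0,0,0],"rotation":[0,0,0]},{"dp":[0,0,0.03],"rotation":[0,0,0]},{"dp":[0,0,0.07],"rotation":[0,0,0]},{"dp":[0,0,0.12],"rotation":[0,0,0]}], gripper=0.4)

```text
t: 11.2
position: [0.5277, -0.0985, 0.2138]
eef_rot: [-3.141, 0.002, 0.105]
force: [0.1, -0.1, -0.3]
finger_gap: 0.0513
grasp_force: 0.0
```

Run:
```python
from cloud import *
print(sensors.observe()['position'],sensors.observe()['eef_rot'])
c,I,D=snap('wrist');W=cloud(c,D);X=W.reshape(-1,3)
for z0,cx,cy,n in[(.088,.584,-.0925,'knob'),(.09,.527,-.099,'lock')]:
    k=X[(np.hypot(X[:,0]-cx,X[:,1]-cy)<.028)&(X[:,2]>z0)&(X[:,2]<.1)]
    if len(k)>5: print(n,len(k),k.mean(0),cv2.minAreaRect(k[:,:2].astype(np.float32)))
q=X[(X[:,2]>.16)&(X[:,2]<.19)&(X[:,0]>.45)&(X[:,0]<.6)&(X[:,1]<.08)];print('stud',len(q),q.mean(0) if len(q) else 0)
```

```text
[ 0.52769462 -0.09849131  0.21375696] [-3.14066933e+00  1.57815703e-03  1.04843214e-01]
knob 1510 [ 0.58435617 -0.09240661  0.09258788] ((0.5840144157409668, -0.092410147190094), (0.03958410024642944, 0.012053276412189007), 5.745488166809082)
lock 720 [ 0.52634369 -0.09904336  0.09452387] ((0.5257112383842468, -0.09916764497756958), (0.02207021601498127, 0.01147136278450489), 5.919053077697754)
stud 1292 [0.51940724 0.02898673 0.16896309]
```

Request:
move_arm(rows=[{"dp":[0,0.02,0.04],"rotation":[0,0,0]},{"dp":[0,0.05,0.08],"rotation":[0,0,0]},{"dp":[-0.005,0.09,0.11],"rotation":[0,0,0]},{"dp":[-0.009,0.13,0.12],"rotation":[0,0,0]},{"dp":[-0.009,0.13,0.12],"rotation":[0,0,0]},{"dp":[-0.009,0.13,0.12],"rotation":[0,0,0]},{"dp":[-0.009,0.13,0.12],"rotation":[0,0,0]},{"dp":[-0.009,0.13,0.12],"rotation":[0,0,0]}], gripper=0.2)

```text
t: 12.25
position: [0.5192, 0.0306, 0.3326]
eef_rot: [-3.141, 0.001, 0.104]
force: [0.2, 0.2, -0.2]
finger_gap: 0.0682
grasp_force: 0.0
```

Run:
```python
from cloud import *
import pickle
print(sensors.observe()['position'],sensors.observe()['eef_rot'])
c,I,D=snap('wrist');W=cloud(c,D);X=W.reshape(-1,3);pickle.dump((c,I,D),open('w3.pkl','wb'))
n=np.hypot(X[:,0]-.519,X[:,1]-.03)<.035
for lo,hi in[(.145,.149),(.1505,.155),(.157,.164),(.164,.168),(.168,.172),(.172,.175),(.175,.18)]:
    q=X[n&(X[:,2]>lo)&(X[:,2]<hi)]
    if len(q)>4: print(lo,len(q),np.median(q,0),cv2.minEnclosingCircle(q[:,:2].astype(np.float32)))
cv2.imwrite('pics/stud.png',cv2.resize(I[80:400,140:500],None,fx=1.6,fy=1.6))
print(proj(c,[[.519,.03,.17]]))
```

```text
[0.51921368 0.03063822 0.33262449] [-3.14143466e+00  6.75432270e-04  1.03710379e-01]
0.145 4647 [0.52404803 0.03015555 0.1467133 ] ((0.5190265774726868, 0.029998470097780228), 0.03507513180375099)
0.1505 1101 [0.52160069 0.03343546 0.15271205] ((0.5177463889122009, 0.033288147300481796), 0.017128581181168556)
0.164 126 [0.52320721 0.03309816 0.16705218] ((0.5177408456802368, 0.03336886689066887), 0.010450934059917927)
0.168 301 [0.51961288 0.03340142 0.16940138] ((0.5127265453338623, 0.0328577421605587), 0.007458965294063091)
0.172 59 [0.51911548 0.03390943 0.17356686] ((0.5179088115692139, 0.033017683774232864), 0.004527600947767496)
0.175 56 [0.51784716 0.03313711 0.17574734] ((0.5175883769989014, 0.03329455107450485), 0.0032483863178640604)
[[313.50260221 224.69989482]]
```

View pics/stud.png

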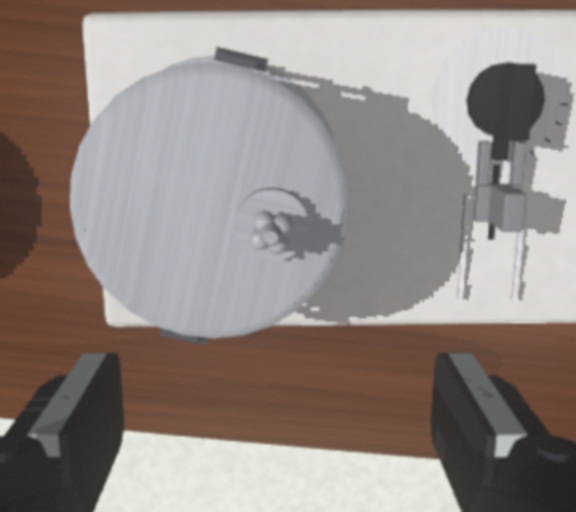

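The stud is at (0.5177, 0.0333) with its foot at z 0.1527, and the picture confirms the lock straddles the pointer, at (500,150) in the crop. Next is the cap.

Request:
move_arm(rows=[{"dp":[0.006,-0.055,0],"rotation":[0,0,0]},{"dp":[0.013,-0.11,0],"rotation":[0,0,0]},{"dp":[0.02,-0.165,0],"rotation":[0,0,0]},{"dp":[0.027,-0.22,-0.025],"rotation":[0,0,0]},{"dp":[0.035,-0.275,-0.05],"rotation":[0,0,0]},{"dp":[0.043,-0.32,-0.09],"rotation":[0,0,0]},{"dp":[0.046,-0.343,-0.13],"rotation":[0,0,0]},{"dp":[0.046,-0.343,-0.13],"rotation":[0,0,0]}])

```text
t: 13.3
position: [0.5639, -0.3127, 0.1993]
eef_rot: [-3.137, 0.005, 0.102]
force: [0.2, -0.2, 0.9]
finger_gap: 0.0685
grasp_force: 0.0
```

Run:
```python
from cloud import *
print(sensors.observe()['position'],sensors.observe()['eef_rot'])
c,I,D=snap('wrist');W=cloud(c,D);X=W.reshape(-1,3)
n=np.hypot(X[:,0]-.565,X[:,1]+.312)<.032
for lo,hi in[(.012,.02),(.03,.045),(.046,.052)]:
    q=X[n&(X[:,2]>lo)&(X[:,2]<hi)]
    if len(q)>4: print(lo,len(q),np.median(q,0),cv2.minEnclosingCircle(q[:,:2].astype(np.float32)))
q=X[(X[:,0]>.6)&(X[:,2]>.03)&(X[:,2]<.06)];print('timer',len(q),q.min(0) if len(q) else 0)
```

```text
[ 0.56386137 -0.31269585  0.19934079] [-3.13665584  0.00495059  0.10238496]
0.012 3534 [ 0.57203827 -0.30929678  0.01576589] ((0.5649571418762207, -0.3120249807834625), 0.03206827864050865)
0.03 159 [ 0.5803128  -0.31163085  0.03821606] ((0.5698794722557068, -0.31206509470939636), 0.016435353085398674)
0.046 1929 [ 0.56656732 -0.31276491  0.04953748] ((0.56600022315979, -0.3130759596824646), 0.01716485433280468)
timer 13399 [ 0.60000355 -0.39674399  0.03001212]
```

Request:
move_arm(rows=[{"dp":[0.001,-0.001,-0.04],"rotation":[0,0,0]},{"dp":[0.001,-0.001,-0.08],"rotation":[0,0,0]},{"dp":[0.001,-0.001,-0.115],"rotation":[0,0,0]},{"dp":[0.001,-0.001,-0.14],"rotation":[0,0,0]},{"dp":[0.001,-0.001,-0.155],"rotation":[0,0,0]},{"dp":[0.001,-0.001,-0.162],"rotation":[0,0,0]},{"dp":[0.001,-0.001,-0.162],"rotation":[0,0,0]},{"dp":[0.001,-0.001,-0.162],"rotation":[0,0,0]}])

```text
t: 14.35
position: [0.5665, -0.3129, 0.0421]
eef_rot: [3.14, -0.001, 0.105]
force: [0.5, -0.3, 0.4]
finger_gap: 0.0683
grasp_force: 0.0
```

Request:
move_arm(rows=[{"dp":[0,0,0],"rotation":[0,0,0]},{"dp":[0,0,0],"rotation":[0,0,0]},{"dp":[0,0,0],"rotation":[0,0,0]},{"dp":[0,0,0],"rotation":[0,0,0]},{"dp":[0,0,0],"rotation":[0,0,0]},{"dp":[0,0,0],"rotation":[0,0,0]},{"dp":[0,0,0],"rotation":[0,0,0]},{"dp":[0,0,0],"rotation":[0,0,0]}], gripper=1.0, force=60)

```text
t: 15.35
position: [0.5664, -0.3129, 0.0417]
eef_rot: [3.141, -0.001, 0.105]
force: [-1.1, 0.9, 5.6]
finger_gap: 0.0327
grasp_force: 59.9
```

Request:
move_arm(rows=[{"dp":[0,0,0.02],"rotation":[0,0,0]},{"dp":[0,0,0.06],"rotation":[0,0,0]},{"dp":[-0.003,0.02,0.11],"rotation":[0,0,0]},{"dp":[-0.009,0.06,0.15],"rotation":[0,0,0]},{"dp":[-0.016,0.11,0.18],"rotation":[0,0,0]},{"dp":[-0.023,0.165,0.2],"rotation":[0,0,0]},{"dp":[-0.03,0.22,0.2],"rotation":[0,0,0]},{"dp":[-0.037,0.27,0.2],"rotation":[0,0,0]}])

```text
t: 16.35
position: [0.5285, -0.0408, 0.241]
eef_rot: [-3.141, 0.0, 0.105]
force: [1.4, 1.2, -0.4]
finger_gap: 0.0327
grasp_force: 59.6
```

Request:
move_arm(rows=[{"dp":[-0.003,0.02,0],"rotation":[0,0,0]},{"dp":[-0.007,0.05,0],"rotation":[0,0,0]},{"dp":[-0.011,0.077,0],"rotation":[0,0,0]},{"dp":[-0.011,0.077,0],"rotation":[0,0,0]},{"dp":[-0.011,0.077,-0.01],"rotation":[0,0,0]},{"dp":[-0.011,0.077,-0.02],"rotation":[0,0,0]},{"dp":[-0.011,0.077,-0.02],"rotation":[0,0,0]},{"dp":[-0.011,0.077,-0.02],"rotation":[0,0,0]}])

```text
t: 17.35
position: [0.5183, 0.034, 0.221]
eef_rot: [3.142, -0.0, 0.104]
force: [0.3, -0.4, -1.0]
finger_gap: 0.0323
grasp_force: 59.7
```

Run:
```python
from cloud import *
import pickle
s=sensors.observe();p=s['position'];print(p,s['eef_rot'],s['finger_gap'],s['grasp_force'])
c,I,D=snap('wrist');W=cloud(c,D);X=W.reshape(-1,3)
q=X[(np.hypot(X[:,0]-p[0],X[:,1]-p[1])<.03)&(X[:,2]>p[2]+.002)&(X[:,2]<p[2]+.02)]
z=np.median(q[:,2]);q2=q[abs(q[:,2]-z)<.002];print('cap top',len(q),z,np.median(q2,0),cv2.minEnclosingCircle(q2[:,:2].astype(np.float32)))
A=np.linalg.lstsq(np.c_[q2[:,:2],np.ones(len(q2))],q2[:,2],rcond=None)[0];print('tilt',A[:2])
I2,D2=None,None
c,I,D=snap('side');X=cloud(c,D);u,v=proj(c,[p])[0];u,v=int(u),int(v);print(u,v)
cv2.imwrite('pics/side2.png',cv2.resize(I[max(0,v-60):v+60,u-80:u+80],None,fx=5,fy=5,interpolation=2))
```

```text
[0.51825029 0.03400895 0.22103123] [ 3.14154689e+00 -3.83021272e-05  1.04408060e-01] 0.03233178575856596 59.67162698507309
cap top 11989 0.22909220360169913 [0.520032   0.03396364 0.22896154] ((0.5241557359695435, 0.03467055410146713), 0.02948628179728985)
tilt [-0.00967432 -0.00182576]
282 175
```

View pics/side2.png

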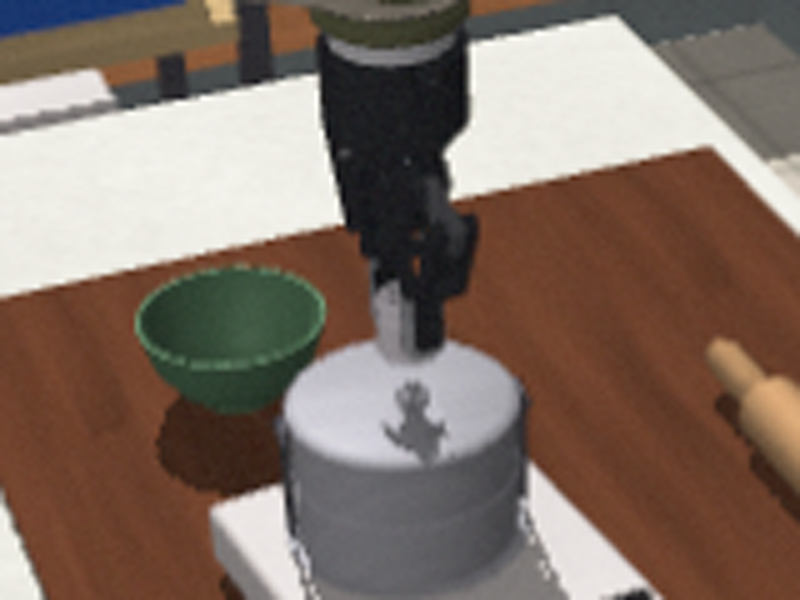

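Request:
move_arm(rows=[{"dp":[-0.0005,-0.0007,-0.008],"rotation":[0,0,0]},{"dp":[-0.0005,-0.0007,-0.015],"rotation":[0,0,0]},{"dp":[-0.0005,-0.0007,-0.02],"rotation":[0,0,0]},{"dp":[-0.0005,-0.0007,-0.024],"rotation":[0,0,0]},{"dp":[-0.0005,-0.0007,-0.027],"rotation":[0,0,0]},{"dp":[-0.0005,-0.0007,-0.03],"rotation":[0,0,0]},{"dp":[-0.0005,-0.0007,-0.032],"rotation":[0,0,0]},{"dp":[-0.0005,-0.0007,-0.034],"rotation":[0,0,0]}], force=70)

```text
t: 18.45
position: [0.5179, 0.0335, 0.1873]
eef_rot: [3.141, -0.001, 0.105]
force: [0.7, -0.6, 2.1]
finger_gap: 0.0326
grasp_force: 70.5
```

Request:
move_arm(rows=[{"dp":[0,0,-0.002],"rotation":[0,0,0]},{"dp":[0,0,-0.004],"rotation":[0,0,0]},{"dp":[0,0,-0.006],"rotation":[0,0,0]},{"dp":[0,0,-0.007],"rotation":[0,0,0]},{"dp":[0,0,-0.008],"rotation":[0,0,0]},{"dp":[0,0,-0.009],"rotation":[0,0,0]},{"dp":[0,0,-0.009],"rotation":[0,0,0]},{"dp":[0,0,-0.009],"rotation":[0,0,0]}])

```text
t: 19.45
position: [0.5176, 0.0338, 0.1787]
eef_rot: [3.141, -0.001, 0.105]
force: [-2.6, 0.6, 4.6]
finger_gap: 0.0323
grasp_force: 70.8
```

Request:
move_arm(rows=[{"dp":[0,0,-0.001],"rotation":[0,0,0]},{"dp":[0,0,-0.0015],"rotation":[0,0,0]},{"dp":[0,0,-0.002],"rotation":[0,0,0]},{"dp":[0,0,-0.0025],"rotation":[0,0,0]},{"dp":[0,0,-0.003],"rotation":[0,0,0]},{"dp":[0,0,-0.003],"rotation":[0,0,0]},{"dp":[0,0,-0.003],"rotation":[0,0,0]},{"dp":[0,0,-0.003],"rotation":[0,0,0]}])

```text
t: 20.45
position: [0.5176, 0.0338, 0.1786]
eef_rot: [3.14, -0.004, 0.105]
force: [-10.8, 1.0, 29.0]
finger_gap: 0.0327
grasp_force: 73.5
```

Request:
move_arm(rows=[{"dp":[0,0,0.001],"rotation":[0,0,0]},{"dp":[0,0,0.001],"rotation":[0,0,0]},{"dp":[0,0,0.001],"rotation":[0,0,0]},{"dp":[0,0,0.001],"rotation":[0,0,0]},{"dp":[0,0,0.001],"rotation":[0,0,0]},{"dp":[0,0,0.001],"rotation":[0,0,0]},{"dp":[0,0,0.001],"rotation":[0,0,0]},{"dp":[0,0,0.001],"rotation":[0,0,0]}])

```text
t: 21.45
position: [0.5176, 0.0338, 0.1786]
eef_rot: [3.141, -0.003, 0.105]
force: [-8.4, 0.7, 21.6]
finger_gap: 0.0327
grasp_force: 72.3
```

Run:
```python
from cloud import *
c,I,D=snap('wrist');X=cloud(c,D).reshape(-1,3);g=I.reshape(-1,3).mean(1)
q=X[(np.hypot(X[:,0]-.5177,X[:,1]-.0335)<.015)&(X[:,2]>.175)&(X[:,2]<.2)]
print('cap top (expect .1865)',len(q),np.percentile(q[:,2],[10,50,90]))
for z0,cx,cy in[(.088,.584,-.0925),(.09,.527,-.099)]:
    k=X[(np.hypot(X[:,0]-cx,X[:,1]-cy)<.028)&(X[:,2]>z0)&(X[:,2]<.1)]
    if len(k)>5: print(len(k),cv2.minAreaRect(k[:,:2].astype(np.float32)))
s=sensors.observe();print(s['force'],s['grasp_force'],s['position'])
```

```text
cap top (expect .1865) 6761 [0.18589479 0.18673439 0.18751746]
2222 ((0.5839563012123108, -0.0923820436000824), (0.03958006948232651, 0.013633836060762405), 5.40846061706543)
1066 ((0.5255767107009888, -0.09881549328565598), (0.02286338247358799, 0.013294562697410583), 6.999985218048096)
[-8.23486345  1.12720495 21.72327031] 72.33276553452015 [0.51762072 0.03377816 0.17863525]
```

The cap top is at z 0.1867 against 0.1865 expected, so the cap is home. The press is a steady 22 N, the lock is home and the knob is on the mark.

```bash
python3 -c "
from bench import bot
print(bot.close_job())"
```

```text
the job is handed in; nothing more can be done
None
```

I handed the job in at about 21.5 s; no verdict came back, but my last measurements show the knob within about 0.02 rad of the mark, the lock home, and the cap clicked home on the stud, still gripped (about 72 N) and pressed down with about 22 N.

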